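# Nudge the lens carriage home against its hidden stop

## Robot

A 6-joint arm with a two-finger parallel gripper is mounted at the origin on the work surface. World frame = base frame: x ahead of the robot, y to its left, z up, the work surface at z = 0. Lengths are in m, angles in degrees, forces in N, time in s.
With the tool pointing down it reaches from about 0.3 to 0.75 m from the base axis. Payload 8.5 kg.
Tool frame: the origin (TCP) lies on the centre line of the jaws, within the pads' length; the fingertips stand tips_ahead ahead of it and the grasp point (between the pads) lies 3 mm ahead of it (tips_ahead is the distance from the TCP to the fingertips, in m); z points along the fingers, y is the line along which they close (so a half turn about z gives the same grasp; the last joint's range is limited). The gripper opens to 85 mm and grips with 20 to 120 N. Pads are 22 mm wide; open, the fingers measure 114 mm over their backs; the gripper's body (76 mm by 85 mm) begins 54 mm behind the grasp point. The pads swing forward as they close: fully open they stand 13 mm farther back than shut.
Start: joints at [-81.664, 21.807, 74.336, -0, 83.858, -12.336], TCP at [0.194, -0.515, 0.253] pointing down, gripper open.
Joint ranges: [-178.18, 178.18], [-50.72, 133.34], [12.68, 142.11], [-81.47, 261.47], [9.98, 163.14], [-165.26, 165.26]. Speed limits (degrees/s): [136.94, 136.94, 180, 180, 180, 180].

## Interface

Orientations are given as a 3x3 rotation matrix whose columns are the frame's x, y, z axes.
In Python, from rig import observe, get_image, close_job, tips_ahead gives the robot as it stands.
- The arm moves only by the shell command python3 -m creep 'ROWS' [FORCE]. ROWS is a JSON list of rows, 1 to 10 of them, each of 5 numbers: dx, dy, dz in m, then a turn about the tool's z in degrees, then the finger opening in m; each row shifts and turns the commanded pose from where the row before left it, along the tool's axes as they then stand; what a row does not reach is not made up. A row lasts 1/10 s, in which the tool goes at most 0.05 m and 8.59 degrees, less where a joint would pass 70% of its speed; a pose out of reach is approached as far as the arm can. The fingers move at their own pace and stop on an object; FORCE is the grip in N (left out, the last holds). Time passes only in rows, so rows that do not move let the fingers close. It prints the time, the measured TCP pose, the force, the opening and the grip force at its end.
- observe(): the state, without advancing time (a new reading comes with each control period).
- get_image(name): name is "scene" or "top"; returns a dict with "pixels" (400x640x3 uint8, red, green, blue), "depth" (400x640 float32, m along the optical axis (not along the pixel's ray), 0 where there is no reading), "K" (3x3 intrinsics, pixels), "extrinsics" (4x4, takes a point from world to camera coordinates). Camera axes: x right, y down, z forward; pixel columns grow to the right and rows downward; lengths in m; the calibration is good to about 2 mm. A picture is of the moment at which its call begins.
- close_job(): hands the job in; it is judged then, once.
The state is a dict: "time_s": time; "q": joint angles; "qvel": joint speeds; "joint_efforts": joint torques, N m; "position": TCP position; "tool_rot": TCP orientation; "ft_force": force on the tool from outside, world axes, zero at the start; "wrist_torque": the same for the moment, N m; "grip_width": finger opening in m; "gripper_force": force on a finger pad.
Only numpy, scipy, OpenCV 4.12 (cv2) and the standard library are available. Lean on these libraries where they do the work, as an engineer would, in place of code of your own. Each camera call takes 0.05 s, during which the arm holds its last target. There are 200 camera calls.

## Task

Take the nylon-nosed bar from its cradle and with it gently nudge the lens carriage along the rail into the test head, until it comes up snug against the sprung stop hidden inside, without ramming the stop. Then lay the bar back in its cradle as it lay before; touch the carriage only with the bar and leave the other things on the counter where they are.

Things in the scene. Friction and masses are not known exactly. Their poses are not given: they have to be found in the camera images.
- bench: Steel slide rail fixed to the counter, 480 mm long and 64 mm wide, top face 42 mm above the counter. Origin: on the counter under the rail's middle; its +x axis runs along the rail towards the test head (about the robot's right, -y), z up. The carriage slides only along this x axis.
- head: Grey test head (collimator) fixed over the rail's end, 140 mm long along the rail, 140 mm wide, 200 mm high, with a round black objective facing the carriage and a black focus knob on the far side. Origin: on the counter below the middle of its front face, which looks at the carriage; axes as the rail's.
- slot (a point): Mouth of the low slot in the head's front, 55 mm above the counter; the carriage's tongue is in it. The stop is inside, out of sight: where is not known, 15 to 85 mm beyond the tongue's end at the start. It has a sprung buffer with 3 mm of give: 1.5 N at first touch, 7.5 N fully pressed, rigid beyond. More than 12 N on it knocks its setting out.
- carriage: Lens carriage, about 0.7 kg, on the rail: aluminium saddle 90 by 78 mm, upright lens holder up to 166 mm above the counter, and a steel tongue reaching 150 mm ahead of the origin into the head's slot. Origin: on the rail's top (42 mm up) at the saddle's centre; +x towards the head. It takes about 6 N to slide slowly and stays where it is left, also against the buffer.
- strike (a point): Centre of the outer face of the strike button, a round flat steel button 28 mm across on the carriage's rear end, the face the bar's nose pushes on. It faces away from the head; 79 mm above the counter, 53 mm behind the carriage's origin. Clear above the rail behind it (rail top at 42 mm).
- bar: Nylon-nosed tapping bar, 0.14 kg: square aluminium shaft 16 by 16 mm, 140 mm long, and round white nylon nose 24 mm across, 25 mm long. It lies level in its cradle, nose towards about the robot's right. Origin: on the shaft's axis near the balance point, where it is best gripped; +x along the bar; the nose's end is 90 mm ahead, the butt 75 mm behind.
- bar_nose (a point): Centre of the nose's flat end face, on the bar's axis, 90 mm ahead of the bar's origin.
- cradle: Black cradle fixed to the counter: base plate 150 by 70 mm, 8 mm thick; two saddles 10 mm thick, 38 mm either side of its middle along x, seats 30 mm above the counter, between cheeks 26 mm apart that rise to 44 mm. Origin: on the counter under its middle; +x along the bar as it lies, to the nose. The bar's origin lies 38 mm above it; 66 mm is free between the saddles.
- chart_block: Bystander: matte white resin test chart block standing on the counter, 22 by 70 by 90 mm high; origin at the centre of its underside.
- lens_cap: Bystander: chrome lens cap lying on the counter, 62 mm across, 13 mm high; origin at the centre of its underside.
- loupe: Bystander: brown glass loupe shaped like a bottle, standing, 42 mm across, 76 mm high; origin at the centre of its underside.
- spare_lens: Bystander: black lens standing on the counter, 68 mm across, 66 mm high; origin at the centre of its underside.
- blower: Bystander: black rubber blower bulb standing with its nozzle up, 58 mm across, 105 mm high; origin at the centre of its underside.
- ring_tray: Bystander: grey two-part tray on the counter, 100 by 140 by 25 mm high; origin at the centre of its underside.
- driver: Bystander: small screwdriver lying on the counter, 150 mm long.
Things that resemble listed ones, but are neither listed nor needed, are in the scene too. What is shaped like the bar but blue is not meant. What is shaped like the cradle but pink is not meant.

How it is judged:
By the outcome, as a careful person would: the job done as asked, in the order asked, and still so for the second after the job is handed in, with the robot touching nothing.
It also fails if it takes over 69 s, if anything falls off the work surface, if the arm or the gripper's body presses on something with over 40 N, if the wrist force passes 120 N, or if a joint passes its speed limit or range.

## Working session

There is one attempt and no reset: what is moved stays moved. The work goes in short steps, Python scripts to look and compute and a shell command to move; the robot and the scene stay as the last step left them, time stands still between calls to the robot, and variables do not carry over. Pictures are saved under pics/ and viewed, at most 10 in all, crops included, and the job is handed in when it is done.

```bash
ls; mkdir -p pics; python3 - <<'E'
from rig import *
import cv2,numpy as np
s=observe(); print({k:np.round(v,3).tolist() for k,v in s.items()}, tips_ahead)
for n in("scene","top"):
    d=get_image(n); cv2.imwrite(f"pics/{n}0.png",d["pixels"][:,:,::-1]); np.savez(f"{n}0.npz",**d)
    print(n,d["K"].tolist(),np.round(d["extrinsics"],3).tolist())
E
```

```text
pics
{'time_s': 0.0, 'q': [-81.661, 21.841, 74.385, -0.001, 83.86, -12.335], 'qvel': [0.009, 0.033, 0.001, 0.008, -0.02, 0.007], 'joint_efforts': [-0.0, -44.847, -23.127, -0.0, 0.005, -0.0], 'position': [0.194, -0.514, 0.253], 'tool_rot': [[0.936, 0.353, -0.0], [0.353, -0.936, 0.001], [0.0, -0.001, -1.0]], 'ft_force': [0.075, -0.226, -0.583], 'wrist_torque': [0.024, -0.043, -0.035], 'gripper_force': 0.0, 'grip_width': 0.085} 0.022
scene [[379.2496788579865, 0.0, 323.91659322321505], [0.0, 379.2496788579865, 200.14298792481418], [0.0, 0.0, 1.0]] [[-0.771, 0.636, -0.023, 0.425], [0.355, 0.399, -0.845, -0.102], [-0.528, -0.66, -0.534, 1.374], [0.0, 0.0, 0.0, 1.0]]
top [[469.2433259376733, 0.0, 317.12369882478083], [0.0, 469.2433259376733, 203.85705236414697], [0.0, 0.0, 1.0]] [[-0.009, -1.0, -0.001, -0.046], [-0.996, 0.009, -0.086, 0.545], [0.086, -0.0, -0.996, 1.569], [0.0, 0.0, 0.0, 1.0]]
```

View pics/scene0.png

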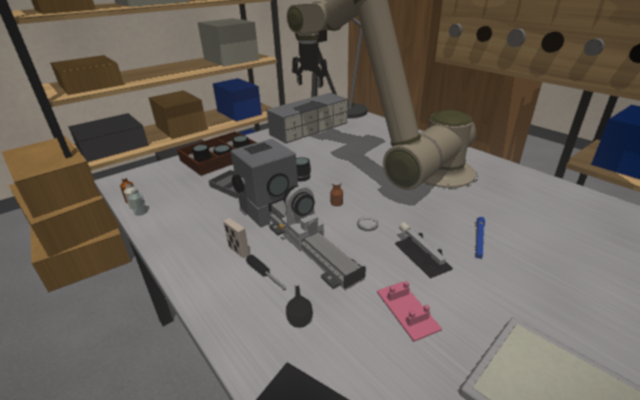

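View pics/top0.png

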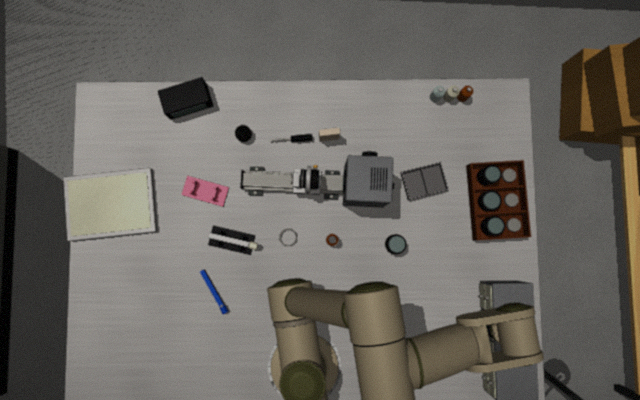

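Candidates: the white-nosed grey bar in the black cradle, top (232,239) / scene (425,247), fits. The blue bar, top (214,291) / scene (480,237), is a decoy. The pink cradle, top (205,190) / scene (408,308), is a decoy too. The carriage is at top (308,180) / scene (300,210), the rail's free end at top (243,181) and the head at top (368,180). I'm choosing the black cradle's bar and checking it in a close crop.

```bash
cat > h.py <<'E'
import numpy as np,cv2
def load(n): return dict(np.load(n))
def ray(d,u,v):
    E=d["extrinsics"];R=E[:3,:3];t=E[:3,3]
    c=-R.T@t; r=R.T@np.linalg.solve(d["K"],[u,v,1.]); return c,r
def onz(d,u,v,z):
    c,r=ray(d,u,v); return c+r*(z-c[2])/r[2]
def cloud(d):
    v,u=np.mgrid[0:400,0:640]; Z=d["depth"].astype(float)
    p=np.stack([u*Z,v*Z,Z],-1)@np.linalg.inv(d["K"]).T
    E=d["extrinsics"]; P=(p-E[:3,3])@E[:3,:3]; P[Z==0]=np.nan; return P
def proj(d,p):
    q=d["K"]@(d["extrinsics"][:3,:3]@np.array(p)+d["extrinsics"][:3,3]); return q[:2]/q[2]
E
python3 - <<'E'
from h import *
t=load("top0.npz");s=load("scene0.npz")
a=cv2.resize(t["pixels"][155:265,170:410],None,fx=2.5,fy=2.5,interpolation=cv2.INTER_CUBIC)
b=cv2.resize(s["pixels"][175:295,250:490],None,fx=2.5,fy=2.5,interpolation=cv2.INTER_CUBIC)
cv2.imwrite("pics/crop1.png",np.vstack([a,b])[:,:,::-1])
for n,d,box in(("top",t,(205,225,265,262)),("scene",s,(385,215,460,280))):
    P=cloud(d);x0,y0,x1,y1=box
    g=d["pixels"].astype(int)
    m=np.zeros((400,640),bool);m[y0:y1,x0:x1]=1
    b=m&(P[...,2]>.036)&(P[...,2]<.06)&(g.min(-1)>95)
    X=P[b];c=X[:,:2].mean(0);w=np.linalg.svd(X[:,:2]-c)[2][0];
    w=w*np.sign(-w[1]); p=(X[:,:2]-c)@w
    print(n,b.sum(),c,w,np.degrees(np.arctan2(w[1],w[0])),p.min(),p.max(),"z",np.percentile(X[:,2],[10,50,90]))
    # counter
    print("counter z",np.nanmedian(P[...,2][m&(g.min(-1)>95)&(P[...,2]<.02)]))
# carriage / rail from top cloud
P=cloud(t);Z=P[...,2]
for r in range(164,200,3): print(r,np.round(Z[r,236:400:4]*1000).astype(int).tolist())
E
```

```text
top 238 [0.42276564 0.22692899] [-0.23261243 -0.97256951] -103.4509250970575 -0.08638835434660623 0.07789665088997959 z [0.04145573 0.04595241 0.05186821]
counter z 4.208195811666368e-05
scene 292 [0.42312751 0.23484247] [-0.2068137  -0.97838034] -101.93569206747532 -0.08379042196911303 0.08117392556762351 z [0.04409725 0.04615061 0.04839251]
counter z 0.00020863031683326884
164 [0, -2, 1, -6, 0, -2, -4, 3, -3, 5, 0, -1, -6, -2, 3, 3, -1, 1, -4, 4, 2, -2, -7, 4, 3, -4, -1, -3, 197, 195, 202, 196, 204, 201, 203, 204, 198, 198, 203, 201, 2]
167 [-4, 2, -4, 0, 11, 11, 10, 9, -7, -1, 0, 7, -3, -2, 5, 0, 3, 3, 154, -3, 60, -3, 2, -11, -1, 1, -5, 6, 200, 205, 203, 200, 205, 202, 198, 202, 199, 204, 206, 196, 3]
170 [-1, 3, 39, 35, 24, 12, 14, 4, 2, -4, -4, -8, 4, 0, -2, 65, 60, 147, 161, 149, 145, 68, 0, 10, 7, 4, -4, 139, 199, 207, 201, 201, 197, 196, 205, 198, 200, 203, 204, 199, -1]
173 [-1, -3, 46, 38, 44, 40, 43, 48, 36, 24, 30, 34, 30, 34, 29, 91, 142, 158, 166, 152, 154, 67, 1, 13, 16, 9, 5, 147, 200, 199, 203, 201, 198, 199, 203, 206, 202, 197, 202, 201, -5]
176 [1, -3, 43, 42, 44,
[... 786 characters left out ...]
68, 69, 144, 128, 134, 67, 61, 64, 64, 59, 61, 144, 201, 198, 198, 206, 200, 204, 205, 201, 204, 201, 200, 197, 8]
191 [1, 6, 0, -1, 11, 16, 11, 6, -4, -5, -2, -6, -4, 1, 11, 62, 70, 68, 129, 70, 67, 61, 29, 32, 32, 30, 31, 123, 197, 195, 196, 200, 195, 201, 200, 203, 200, 205, 203, 197, -2]
194 [2, 7, 5, 3, 8, 14, 9, 3, 3, 0, -1, -3, 1, 2, -2, -1, 0, -1, 5, 31, 37, -3, 12, 16, 13, 11, -1, 90, 198, 201, 202, -9223372036854775808, 198, 200, 201, 198, 200, 201, 202, 10, -2]
197 [3, 8, -1, 3, 1, 2, 0, 3, 1, -5, 3, 6, 3, -2, 9, 3, -11, -4, 2, 3, -1, 6, 18, 8, 13, 12, -6, 106, 201, 202, 200, 203, 197, 202, 204, 205, 199, 196, 201, 0, 2]<stdin>:18: RuntimeWarning: invalid value encountered in cast
```

View pics/crop1.png

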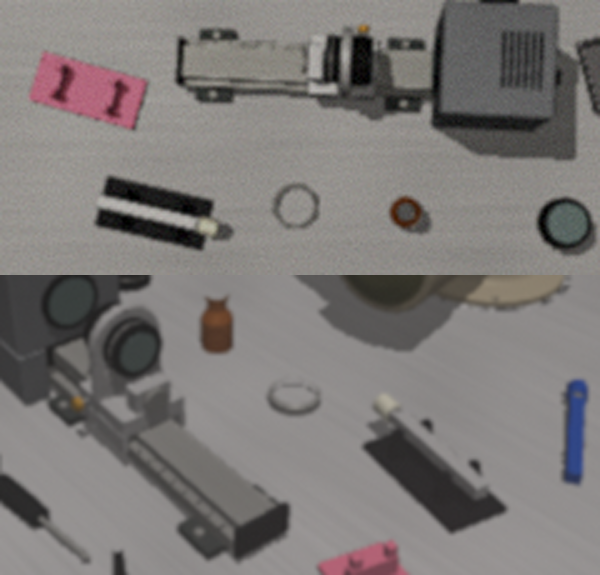

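The crop shows the grey bar with a cream nose in the black cradle (crop (155,210), nose at (207,227)). The button on the carriage's rear sits at about crop (312,60). Next, precise positions.

```bash
python3 - <<'E'
from h import *
D={"top":load("top0.npz"),"scene":load("scene0.npz")}
def rect(d,m,z,name):
    cs=cv2.findContours(m.astype(np.uint8),0,1)[0]; c=max(cs,key=cv2.contourArea)[:,0]
    P=np.array([onz(d,u,v,z)[:2] for u,v in c],np.float32)
    (cx,cy),(w,h),a=cv2.minAreaRect(P); 
    B=cv2.boxPoints(((cx,cy),(w,h),a)); e=B[1]-B[0]; f=B[2]-B[1]; l=e if np.hypot(*e)>np.hypot(*f) else f
    l=l*np.sign(-l[1]); print(name,"ctr",round(cx,4),round(cy,4),"size",round(w,4),round(h,4),"yaw",round(np.degrees(np.arctan2(l[1],l[0])),2))
for n,box in(("top",(200,220,265,260)),("scene",(385,215,460,280))):
    d=D[n];x0,y0,x1,y1=box;P=cloud(d);g=d["pixels"].astype(int)
    m=np.zeros((400,640),bool);m[y0:y1,x0:x1]=1
    rect(d,m&(g.max(-1)<75),.008,n+" base")
    rect(d,m&(P[...,2]>.028)&(g.min(-1)>85),.042,n+" bar")
d=D["top"];P=cloud(d);m=np.zeros((400,640),bool)
m[150:215,335:400]=1; rect(d,m&(P[...,2]>.185),.2,"head top")
m[:]=0;m[160:200,236:290]=1; rect(d,m&(P[...,2]>.034),.042,"rail part")
# fine: rail axis from scene + top clouds
for n in D:
    P=cloud(D[n]).reshape(-1,3)
    r=P[(P[:,2]>.034)&(P[:,2]<.05)&(P[:,0]>.48)&(P[:,0]<.7)&(P[:,1]>.05)&(P[:,1]<.22)]
    ys=np.arange(.07,.2,.01); lo=[];hi=[]
    for y in ys:
        q=r[abs(r[:,1]-y)<.006,0]; lo.append(np.percentile(q,3));hi.append(np.percentile(q,97))
    k=np.polyfit(ys,(np.array(lo)+hi)/2,1); print(n,"rail mid x = %.4f + %.4f*y"%(k[1],k[0]),"w",np.mean(np.array(hi)-lo),"ymax",np.percentile(r[:,1],99))
    b=P[(P[:,2]>.07)&(P[:,2]<.1)&(P[:,0]>.48)&(P[:,0]<.7)&(P[:,1]>.0)&(P[:,1]<.15)]
    s=b[b[:,1]>np.percentile(b[:,1],50)]
    print(" button cand",len(b),np.percentile(b[:,1],[50,80,90,95,99]),np.median(s[:,0]))
    print(np.histogram(b[:,1],np.arange(.0,.13,.004)))
E
```

```text
top base ctr 0.4456 0.2371 size 0.1468 0.0254 yaw -103.69
top bar ctr 0.4219 0.2318 size 0.1639 0.0228 yaw -102.04
scene base ctr 0.4273 0.2436 size 0.1584 0.0685 yaw -102.19
scene bar ctr 0.4199 0.2348 size 0.1746 0.0334 yaw -99.25
head top ctr 0.6055 -0.2099 size 0.1402 0.1406 yaw -3.41
rail part ctr 0.6265 0.1239 size 0.1646 0.0648 yaw -93.02
top rail mid x = 0.6196 + 0.0516*y w 0.04513494688371514 ymax 0.20448939705333338
 button cand 117 [0.0180104  0.02717706 0.03029697 0.03347477 0.03389213] 0.6171348303305688
(array([ 0, 11, 20, 15, 14, 28, 12,  9,  8,  0,  0,  0,  0,  0,  0,  0,  0,
        0,  0,  0,  0,  0,  0,  0,  0,  0,  0,  0,  0,  0,  0,  0]), array([0.   , 0.004, 0.008, 0.012, 0.016, 0.02 , 0.024, 0.028, 0.032,
       0.036, 0.04 , 0.044, 0.048, 0.052, 0.056, 0.06 , 0.064, 0.068,
       0.072, 0.076, 0.08 , 0.084, 0.088, 0.092, 0.096, 0.1  , 0.104,
       0.108, 0.112, 0.116, 0.12 , 0.124, 0.128]))
scene rail mid x = 0.6181 + 0.0597*y w 0.042110489709270636 ymax 0.21132029360686316
 button cand 236 [0.02915125 0.03757329 0.03883451 0.03988191 0.04090832] 0.6199668173918982
(array([ 3, 12,  8, 13, 21, 22, 24, 56, 16, 53,  8,  0,  0,  0,  0,  0,  0,
        0,  0,  0,  0,  0,  0,  0,  0,  0,  0,  0,  0,  0,  0,  0]), array([0.   , 0.004, 0.008, 0.012, 0.016, 0.02 , 0.024, 0.028, 0.032,
       0.036, 0.04 , 0.044, 0.048, 0.052, 0.056, 0.06 , 0.064, 0.068,
       0.072, 0.076, 0.08 , 0.084, 0.088, 0.092, 0.096, 0.1  , 0.104,
       0.108, 0.112, 0.116, 0.12 , 0.124, 0.128]))
```

```bash
python3 -m creep '[[0.024,-0.0313,0,0,0.085],[0.024,-0.0313,0,0,0.085],[0.024,-0.0313,0,0,0.085],[0.024,-0.0313,0,0,0.085],[0.024,-0.0313,0,0,0.085],[0.024,-0.0313,0,0,0.085],[0.024,-0.0313,0,0,0.085],[0.024,-0.0313,0,0,0.085],[0.024,-0.0313,0,0,0.085],[0.024,-0.0313,0,0,0.085]]' 80
python3 -m creep '[[0.024,-0.0313,0,0,0.085],[0.024,-0.0313,0,0,0.085],[0.024,-0.0313,0,0,0.085],[0.024,-0.0313,0,0,0.085],[0.024,-0.0313,0,0,0.085],[0.024,-0.0313,0,0,0.085],[0.024,-0.0313,0,0,0.085],[0.024,-0.0313,0,0,0.085],[0.024,-0.0313,0,0,0.085],[0.024,-0.0313,0,0,0.085]]'
python3 -m creep '[[0,0,0,-8,0.085],[0,0,0,-8,0.085],[0,0,0,-8,0.085],[0,0,0,-8,0.085],[0,0,0,-8,0.085],[0,0,0,-8,0.085],[0,0,0,-8,0.085],[0,0,0,0,0.085]]'
python3 - <<'E'
from h import *
from rig import observe
s=observe();print(np.round(s["position"],4),np.round(s["tool_rot"],3).tolist(),np.round(s["q"],1))
t=load("top0.npz");c=load("scene0.npz")
# cradle hull in the top view
for d,n,box in((t,"top",(200,220,265,260)),(c,"scene",(385,215,460,280))):
    g=d["pixels"].astype(int);x0,y0,x1,y1=box;m=np.zeros((400,640),bool);m[y0:y1,x0:x1]=1
    k=m&(g.max(-1)<70);v,u=np.nonzero(k)
    P=np.array([onz(d,a,b,.008)[:2] for a,b in zip(u,v)],np.float32)
    r=cv2.minAreaRect(P);print(n,"cradle hull",np.round(r[0],4),np.round(r[1],4),round(r[2],2))
    # shaft line: per-section bright centroid on z=.046
    Z=cloud(d)[...,2]
    b=m&(g.min(-1)>(110 if n=="top" else 100))&(Z>.03);v,u=np.nonzero(b);
    Q=np.array([onz(d,a,e,.045)[:2] for a,e in zip(u,v)])
    w=np.array([-.215,-.977]);w/=np.hypot(*w);p=Q@w;o=Q@np.array([-w[1],w[0]])
    bins=np.arange(p.min(),p.max(),.01);i=np.digitize(p,bins)
    pm=[p[i==j].mean() for j in set(i)];om=[o[i==j].mean() for j in set(i)]
    f=np.polyfit(pm,om,1);print("  bar yaw",np.degrees(np.arctan2(w[1],w[0])+np.arctan(f[0])),"res mm",np.round((np.array(om)-np.polyval(f,pm))*1e3,1),"ends",p.min(),p.max())
    for q in(p.min(),p.max(),(p.min()+p.max())/2): print("   pt",np.round(w*q+np.array([-w[1],w[0]])*np.polyval(f,q),4))
E
```

```text
time_s: 1.1
position: [0.3082, -0.1354, 0.2532]
tool_rot: [[0.936, 0.353, -0.0], [0.353, -0.936, 0.0], [-0.0, -0.0, -1.0]]
ft_force: [1.6, -0.4, -0.0]
grip_width: 0.0851
gripper_force: 0.0
time_s: 2.1
position: [0.4223, 0.2424, 0.2531]
tool_rot: [[0.935, 0.353, -0.0], [0.353, -0.935, -0.0], [-0.001, 0.0, -1.0]]
ft_force: [0.6, -1.2, 1.2]
grip_width: 0.0849
gripper_force: 0.0
time_s: 2.9
position: [0.4221, 0.2405, 0.2531]
tool_rot: [[0.229, 0.973, -0.001], [0.973, -0.229, -0.0], [-0.0, -0.001, -1.0]]
ft_force: [0.0, -0.6, -0.3]
grip_width: 0.0848
gripper_force: 0.0
[0.4221 0.2405 0.2531] [[0.229, 0.973, -0.001], [0.973, -0.229, -0.0], [-0.0, -0.001, -1.0]] [15.7 15.4 84.1  0.  80.6 28.9]
top cradle hull [0.4214 0.2273] [0.1773 0.067 ] 76.31
  bar yaw -103.54553334542867 res mm [ 0.3  0.1 -0.5  0.2  0.2 -0.1  0.4  0.3 -0.3 -0.  -0.1 -0.4 -0.5 -0.5
 -1.1 -0.2  2.2] ends -0.3983329308800975 -0.23657150575545144
   pt [0.4425 0.3105]
   pt [0.4047 0.1532]
   pt [0.4236 0.2318]
scene cradle hull [0.4166 0.2473] [0.1545 0.0887] 76.52
  bar yaw -102.66677157440188 res mm [ 1.   0.3  0.3 -0.6 -0.4  0.8 -0.2 -0.8 -0.4 -0.9 -1.3 -1.7 -0.2  0.2
  4.4  3.1  0.6 -4.2] ends -0.4054072027763943 -0.2351176349740282
   pt [0.4404 0.3182]
   pt [0.403  0.1521]
   pt [0.4217 0.2351]
```

```bash
python3 -m creep '[[0.0007,0.003,0.04,0,0.085],[0,0,0.04,0,0.085],[0,0,0.04,0,0.085],[0,0,0.04,0,0.085],[0,0,0.03,0,0.085],[0,0,0.015,0,0.085],[0,0,0.007,0,0.085],[0,0,0,0,0.085],[0,0,0,0,0.085]]' 
python3 -m creep '[[0,0,0,0,0.03],[0,0,0,0,0.03],[0,0,0,0,0.03],[0,0,0,0,0.03],[0,0,0,0,0.03],[0,0,0,0,0.03]]' 60
python3 - <<'E'
from h import *
from rig import get_image
a=get_image("scene");cv2.imwrite("pics/grasp.png",cv2.resize(a["pixels"][150:300,340:540],None,fx=3,fy=3,interpolation=cv2.INTER_CUBIC)[:,:,::-1])
E
```

```text
time_s: 3.8
position: [0.4258, 0.2407, 0.0421]
tool_rot: [[0.232, 0.973, 0.001], [0.973, -0.232, 0.0], [0.001, 0.001, -1.0]]
ft_force: [-0.3, -0.1, 0.3]
grip_width: 0.0851
gripper_force: 0.0
time_s: 4.4
position: [0.4253, 0.2406, 0.0413]
tool_rot: [[0.231, 0.973, 0.0], [0.973, -0.231, 0.0], [0.0, 0.0, -1.0]]
ft_force: [-0.3, -0.8, -0.2]
grip_width: 0.03
gripper_force: 0.0
```

View pics/grasp.png

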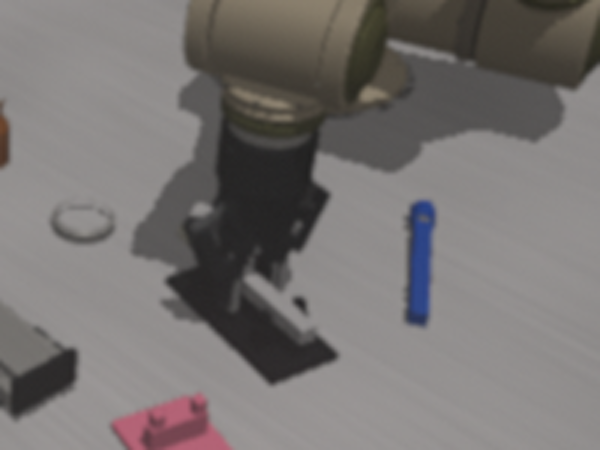

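The crop shows the fingers straddling the shaft between the saddles, with the bar at about crop (275,300) roughly centred between them. Closing now; record the pose at grip for the return.

```bash
python3 -m creep '[[0,0,0,0,0.02],[0,0,0,0,0.017],[0,0,0,0,0.01],[0,0,0,0,0.01],[0,0,0,0,0.01]]' 70
python3 -c "
from rig import observe;s=observe();print([round(x,5) for x in s['position']],s['q'])"
python3 -m creep '[[0,0,-0.005,0,0.01],[0,0,-0.01,0,0.01],[0,0,-0.02,0,0.01],[0,0,-0.04,0,0.01],[0,0,-0.025,0,0.01],[0,0,0,0,0.01],[0,0,0,0,0.01]]'
```

```text
time_s: 4.95
position: [0.4251, 0.2406, 0.0414]
tool_rot: [[0.23, 0.973, -0.0], [0.973, -0.23, -0.0], [-0.0, -0.0, -1.0]]
ft_force: [-3.5, 0.2, 5.7]
grip_width: 0.0149
gripper_force: 68.7
[np.float64(0.42507), np.float64(0.24058), np.float64(0.04145)] [1.55861813e+01 3.15949470e+01 1.00215828e+02 7.85744095e-03
 4.82157881e+01 2.89048666e+01]
time_s: 5.65
position: [0.4252, 0.2405, 0.1414]
tool_rot: [[0.231, 0.973, 0.001], [0.973, -0.231, 0.0], [0.0, 0.001, -1.0]]
ft_force: [-0.3, -1.0, -2.2]
grip_width: 0.0147
gripper_force: 68.4
```

```bash
python3 -m creep '[[0,0,0,-5,0.01],[0,0,0,-5,0.01],[-0.0116,0.0295,0,0,0.01],[-0.0116,0.0295,0,0,0.01],[-0.0117,0.0295,0,0,0.01],[-0.0117,0.0295,0,0,0.01],[-0.0117,0.0295,0,0,0.01],[-0.0117,0.0295,0,0,0.01],[-0.0117,0.0295,0,0,0.01]]'
python3 -m creep '[[0,0,0.02,0,0.01],[0,0,0.02,0,0.01],[0,0,0.013,0,0.01],[0,0,0.006,0,0.01],[0,0,0,0,0.01],[0,0,0,0,0.01]]'
python3 - <<'E'
from h import *
from rig import get_image,observe
s=observe();print(np.round(s["position"],5),np.round(s["tool_rot"],4).tolist(),s["ft_force"])
ims=[]
for n,(x0,y0,x1,y1) in(("scene",(250,165,410,285)),("top",(240,140,400,220))):
    d=get_image(n);np.savez(n+"1.npz",**d)
    ims.append(cv2.resize(d["pixels"][y0:y1,x0:x1],None,fx=3.5,fy=3,interpolation=cv2.INTER_CUBIC) if 0 else cv2.resize(d["pixels"][y0:y1,x0:x1],None,fx=3,fy=3,interpolation=cv2.INTER_CUBIC))
cv2.imwrite("pics/near.png",np.vstack(ims)[:,:,::-1])
E
```

```text
time_s: 6.55
position: [0.6272, 0.1462, 0.1392]
tool_rot: [[0.058, 0.998, -0.004], [0.998, -0.058, -0.0], [-0.0, -0.004, -1.0]]
ft_force: [0.8, -0.7, -1.8]
grip_width: 0.0147
gripper_force: 68.5
time_s: 7.15
position: [0.627, 0.1471, 0.0829]
tool_rot: [[0.058, 0.998, 0.001], [0.998, -0.058, 0.0], [0.0, 0.001, -1.0]]
ft_force: [0.0, 0.5, -1.1]
grip_width: 0.0146
gripper_force: 68.7
[0.627   0.14712 0.0829 ] [[0.0579, 0.9983, 0.0009], [0.9983, -0.0579, 0.0], [0.0001, 0.0009, -1.0]] [ 0.03216164  0.45247905 -1.0707973 ]
```

View pics/near.png

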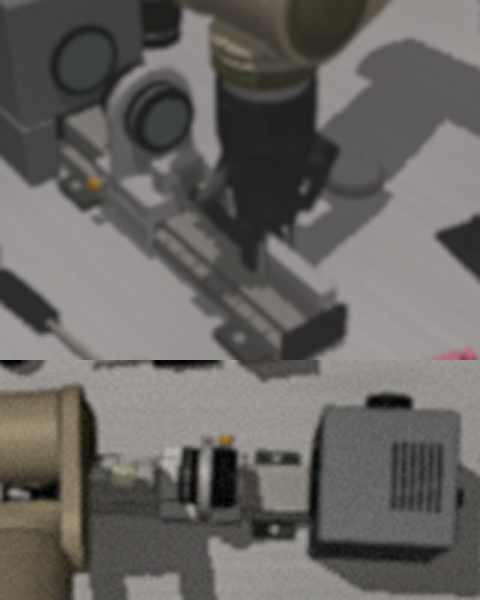

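The top crop shows the nose at crop (125,470) and the button at about (172,482), so there may be a small lateral offset. I'll measure it.

```bash
python3 - <<'E'
from h import *
t=load("top1.npz");c=load("scene1.npz");t0=load("top0.npz");c0=load("scene0.npz")
for nm,d in(("top1",t),("scene1",c),("top0",t0),("scene0",c0)):
    P=cloud(d).reshape(-1,3);g=d["pixels"].reshape(-1,3)
    for y in np.arange(.016,.10,.004):
        k=(abs(P[:,1]-y)<.002)&(P[:,2]>.066)&(P[:,2]<.1)&(P[:,0]>.55)&(P[:,0]<.7);q=P[k]
        if len(q)>2: print(nm,"y%.3f"%y,len(q),"x %.3f..%.3f"%(q[:,0].min(),q[:,0].max()),"med %.4f"%np.median(q[:,0]),"z %.3f..%.3f"%(q[:,2].min(),q[:,2].max()))
Z=cloud(t)[...,2]
print(t["pixels"][166:196:1,276:304:2].min(-1))
print(np.round(Z[166:196,276:304:2]*1000))
print("strike pred",[proj(t,(.6211+dx,.038,.093)) for dx in(-.014,0,.014)],"nose pred",[proj(t,(.6211+dx,.058,.091)) for dx in(-.012,0,.012)])
E
```

```text
top1 y0.016 23 x 0.583..0.654 med 0.6099 z 0.067..0.099
top1 y0.020 23 x 0.583..0.657 med 0.6164 z 0.066..0.099
top1 y0.024 17 x 0.593..0.650 med 0.6210 z 0.067..0.098
top1 y0.028 10 x 0.600..0.631 med 0.6157 z 0.084..0.094
top1 y0.032 13 x 0.608..0.630 med 0.6199 z 0.082..0.095
top1 y0.056 9 x 0.614..0.634 med 0.6272 z 0.069..0.092
top1 y0.060 7 x 0.615..0.635 med 0.6245 z 0.084..0.092
top1 y0.064 8 x 0.615..0.635 med 0.6255 z 0.085..0.099
top1 y0.068 13 x 0.614..0.635 med 0.6241 z 0.084..0.096
top1 y0.072 7 x 0.615..0.635 med 0.6246 z 0.084..0.094
top1 y0.076 7 x 0.615..0.634 med 0.6249 z 0.085..0.093
top1 y0.080 5 x 0.618..0.631 med 0.6250 z 0.084..0.092
top1 y0.084 7 x 0.618..0.631 med 0.6242 z 0.085..0.091
top1 y0.088 8 x 0.619..0.631 med 0.6266 z 0.082..0.093
top1 y0.092 5 x 0.618..0.632 med 0.6239 z 0.086..0.094
top1 y0.096 5 x 0.618..0.633 med 0.6250 z 0.080..0.087
scene1 y0.016 26 x 0.597..0.657 med 0.6377 z 0.066..0.096
scene1 y0.020 27 x 0.587..0.656 med 0.6345 z 0.066..0.095
scene1 y0.024 25 x 0.583..0.643 med 0.6301 z 0.066..0.096
scene1 y0.028 51 x 0.589..0.654 med 0.63
[... 4385 characters left out ...]
 74.  61.  70.]
 [ 23.  26.  29.  23.  27.  32.  33.  36.  27.  64.  72.  66.  65.  69.]
 [ -1.  -1.  -5.   0.   4.  -0.  -2.  13.  19.  62.  69.  73.  66.  68.]
 [  2.  -2.   1.  -3.  -6.   1.  -2.   4.   2.  57.  60.  61.  67.  65.]
 [ -2.  -2.  -1.   1.  -1.  -6.   0.  -0.   3.  25.  28.  39.  42.  53.]
 [ -5.  -1.  -6.   6.  -2.   3.   4.  -4.  -5.  -2.  -6.  -2.   6.   0.]
 [  3.  -3.  -0.   1.  -1.  -2.   4.  -4.  -8.  -4.   1.   2.  -2.  -3.]]
strike pred [array([289.64921705, 183.01253463]), array([289.63227887, 178.74988154]), array([289.61536728, 174.49392125])] nose pred [array([283.55124712, 182.5388576 ]), array([283.54084877, 178.89022229]), array([283.5304644 , 175.24649149])]
```

```bash
cat > chk.py <<'E'
import sys
from rig import observe
s=observe();f=s["ft_force"];p=s["position"]
print("t %.2f y %.4f x %.4f F %.2f %.2f %.2f"%(s["time_s"],p[1],p[0],*f)); sys.exit(f[1]>float(sys.argv[1]))
E
python3 -m creep '[[0,-0.002,0,0,0.01],[-0.002,-0.0015,0,0,0.01],[-0.004,0,0,0,0.01],[-0.004,0,0,0,0.01],[-0.002,0,0,0,0.01],[0,0,0,0,0.01]]' >/dev/null; python3 chk.py 4 &&
python3 -m creep '[[-0.001,0,0,0,0.01],[-0.001,0,0,0,0.01]]' >/dev/null; python3 chk.py 4 &&
python3 -m creep '[[-0.001,0,0,0,0.01],[-0.001,0,0,0,0.01]]' >/dev/null; python3 chk.py 4 &&
python3 -m creep '[[-0.001,0,0,0,0.01],[-0.001,0,0,0,0.01]]' >/dev/null; python3 chk.py 4 &&
python3 -m creep '[[-0.001,0,0,0,0.01],[-0.001,0,0,0,0.01]]' >/dev/null; python3 chk.py 4 &&
python3 -m creep '[[-0.001,0,0,0,0.01],[-0.001,0,0,0,0.01]]' >/dev/null; python3 chk.py 4
```

```text
t 7.85 y 0.1348 x 0.6226 F -0.49 0.47 -1.24
t 7.85 y 0.1348 x 0.6226 F -0.49 0.47 -1.24
t 7.85 y 0.1348 x 0.6226 F -0.49 0.47 -1.24
t 7.85 y 0.1348 x 0.6226 F -0.49 0.47 -1.24
t 7.85 y 0.1348 x 0.6226 F -0.49 0.47 -1.24
t 7.85 y 0.1348 x 0.6226 F -0.49 0.47 -1.24False
False
False
False
False
False
```

```bash
sed -i 's/sys.exit(\(.*\))$/sys.exit(int(\1))/' chk.py
python3 -m creep '[[-0.001,0,0,0,0.01],[-0.001,0,0,0,0.01]]' >/dev/null && python3 chk.py 4 &&
python3 -m creep '[[-0.001,0,0,0,0.01],[-0.001,0,0,0,0.01]]' >/dev/null && python3 chk.py 4 &&
python3 -m creep '[[-0.001,0,0,0,0.01],[-0.001,0,0,0,0.01]]' >/dev/null && python3 chk.py 4 &&
python3 -m creep '[[-0.001,0,0,0,0.01],[-0.001,0,0,0,0.01]]' >/dev/null && python3 chk.py 4 &&
python3 -m creep '[[-0.001,0,0,0,0.01],[-0.001,0,0,0,0.01]]' >/dev/null && python3 chk.py 4 &&
python3 -m creep '[[-0.001,0,0,0,0.01],[-0.001,0,0,0,0.01]]' >/dev/null && python3 chk.py 4 &&
python3 -m creep '[[-0.001,0,0,0,0.01],[-0.001,0,0,0,0.01]]' >/dev/null && python3 chk.py 4
```

```text
t 8.05 y 0.1332 x 0.6224 F -0.58 -0.36 -0.83
t 8.25 y 0.1312 x 0.6223 F -0.10 0.08 -1.12
t 8.45 y 0.1292 x 0.6222 F 0.75 -0.09 -0.89
t 8.65 y 0.1275 x 0.6221 F 0.60 4.86 -1.99
```

```bash

python3 -m creep '[[-0.001,0,0,0,0.01],[-0.001,0,0,0,0.01]]' >/dev/null && python3 chk.py 9 &&
python3 -m creep '[[-0.001,0,0,0,0.01],[-0.001,0,0,0,0.01]]' >/dev/null && python3 chk.py 9 &&
python3 -m creep '[[-0.001,0,0,0,0.01],[-0.001,0,0,0,0.01]]' >/dev/null && python3 chk.py 9 &&
python3 -m creep '[[-0.001,0,0,0,0.01],[-0.001,0,0,0,0.01]]' >/dev/null && python3 chk.py 9 &&
python3 -m creep '[[-0.001,0,0,0,0.01],[-0.001,0,0,0,0.01]]' >/dev/null && python3 chk.py 9 &&
python3 -m creep '[[0,0,0,0,0.01]]' >/dev/null && python3 chk.py 9
python3 - <<'E'
from h import *
from rig import get_image
ims=[]
for n,(x0,y0,x1,y1) in(("scene",(250,165,410,285)),("top",(240,140,400,220))):
    d=get_image(n);np.savez(n+"2.npz",**d)
    ims.append(cv2.resize(d["pixels"][y0:y1,x0:x1],None,fx=3,fy=3,interpolation=cv2.INTER_CUBIC))
cv2.imwrite("pics/push.png",np.vstack(ims)[:,:,::-1])
E
```

```text
t 8.85 y 0.1263 x 0.6220 F 0.84 7.51 -1.95
t 9.05 y 0.1243 x 0.6219 F 0.50 6.25 -1.82
t 9.25 y 0.1223 x 0.6218 F 0.75 5.97 -1.33
t 9.45 y 0.1203 x 0.6217 F -0.17 6.20 -1.68
t 9.65 y 0.1183 x 0.6215 F 0.56 5.37 -1.57
t 9.75 y 0.1181 x 0.6215 F 0.82 5.27 -1.14
```

View pics/push.png

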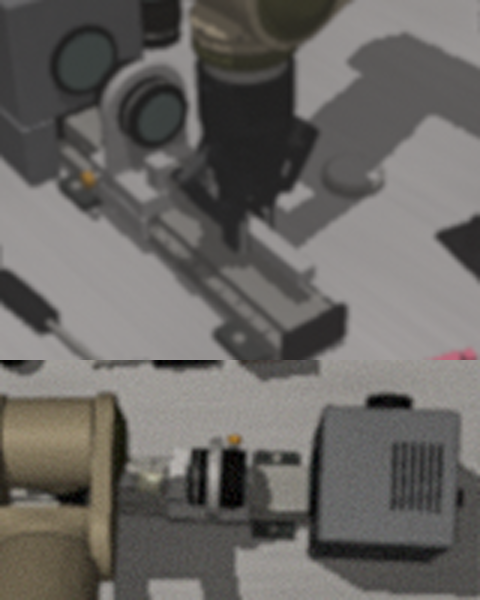

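The push crop shows the nose square on the button, at top crop (165,475), and the carriage sliding at about 6 N. I'll continue in checked small steps.

```bash

python3 -m creep '[[-0.0008,0,0,0,0.01],[-0.0008,0,0,0,0.01]]' >/dev/null && python3 chk.py 7.8 &&
python3 -m creep '[[-0.0008,0,0,0,0.01],[-0.0008,0,0,0,0.01]]' >/dev/null && python3 chk.py 7.8 &&
python3 -m creep '[[-0.0008,0,0,0,0.01],[-0.0008,0,0,0,0.01]]' >/dev/null && python3 chk.py 7.8 &&
python3 -m creep '[[-0.0008,0,0,0,0.01],[-0.0008,0,0,0,0.01]]' >/dev/null && python3 chk.py 7.8 &&
python3 -m creep '[[-0.0008,0,0,0,0.01],[-0.0008,0,0,0,0.01]]' >/dev/null && python3 chk.py 7.8 &&
python3 -m creep '[[-0.0008,0,0,0,0.01],[-0.0008,0,0,0,0.01]]' >/dev/null && python3 chk.py 7.8 &&
python3 -m creep '[[-0.0008,0,0,0,0.01],[-0.0008,0,0,0,0.01]]' >/dev/null && python3 chk.py 7.8 &&
python3 -m creep '[[-0.0008,0,0,0,0.01],[-0.0008,0,0,0,0.01]]' >/dev/null && python3 chk.py 7.8 &&
python3 -m creep '[[-0.0008,0,0,0,0.01],[-0.0008,0,0,0,0.01]]' >/dev/null && python3 chk.py 7.8 &&
python3 -m creep '[[-0.0008,0,0,0,0.01],[-0.0008,0,0,0,0.01]]' >/dev/null && python3 chk.py 7.8 &&
python3 -m creep '[[-0.0008,0,0,0,0.01],[-0.0008,0,0,0,0.01]]' >/dev/null && python3 chk.py 7.8 &&
python3 -m creep '[[-0.0008,0,0,0,0.01],[-0.0008,0,0,0,0.01]]' >/dev/null && python3 chk.py 7.8
```

```text
t 10.05 y 0.1167 x 0.6214 F 1.07 5.75 -0.87
t 10.25 y 0.1151 x 0.6214 F 1.24 7.18 -2.00
t 10.45 y 0.1135 x 0.6213 F 2.22 6.47 -1.16
t 10.65 y 0.1119 x 0.6212 F 0.80 5.10 -1.74
t 10.85 y 0.1103 x 0.6211 F 0.60 5.14 -1.14
t 11.05 y 0.1087 x 0.6210 F 1.07 5.51 -1.59
t 11.25 y 0.1071 x 0.6209 F 0.47 5.81 -0.87
t 11.45 y 0.1055 x 0.6208 F 0.39 6.39 -1.92
t 11.65 y 0.1039 x 0.6207 F 0.14 5.83 -0.62
t 11.85 y 0.1023 x 0.6206 F 0.77 6.65 -0.73
t 12.05 y 0.1007 x 0.6205 F 0.22 5.91 -2.04
t 12.25 y 0.0991 x 0.6204 F 1.26 6.46 -0.86
```

```bash

python3 -m creep '[[-0.0008,0,0,0,0.01],[-0.0008,0,0,0,0.01]]' >/dev/null && python3 chk.py 7.8 &&
python3 -m creep '[[-0.0008,0,0,0,0.01],[-0.0008,0,0,0,0.01]]' >/dev/null && python3 chk.py 7.8 &&
python3 -m creep '[[-0.0008,0,0,0,0.01],[-0.0008,0,0,0,0.01]]' >/dev/null && python3 chk.py 7.8 &&
python3 -m creep '[[-0.0008,0,0,0,0.01],[-0.0008,0,0,0,0.01]]' >/dev/null && python3 chk.py 7.8 &&
python3 -m creep '[[-0.0008,0,0,0,0.01],[-0.0008,0,0,0,0.01]]' >/dev/null && python3 chk.py 7.8 &&
python3 -m creep '[[-0.0008,0,0,0,0.01],[-0.0008,0,0,0,0.01]]' >/dev/null && python3 chk.py 7.8 &&
python3 -m creep '[[-0.0008,0,0,0,0.01],[-0.0008,0,0,0,0.01]]' >/dev/null && python3 chk.py 7.8 &&
python3 -m creep '[[-0.0008,0,0,0,0.01],[-0.0008,0,0,0,0.01]]' >/dev/null && python3 chk.py 7.8 &&
python3 -m creep '[[-0.0008,0,0,0,0.01],[-0.0008,0,0,0,0.01]]' >/dev/null && python3 chk.py 7.8 &&
python3 -m creep '[[-0.0008,0,0,0,0.01],[-0.0008,0,0,0,0.01]]' >/dev/null && python3 chk.py 7.8 &&
python3 -m creep '[[-0.0008,0,0,0,0.01],[-0.0008,0,0,0,0.01]]' >/dev/null && python3 chk.py 7.8 &&
python3 -m creep '[[-0.0008,0,0,0,0.01],[-0.0008,0,0,0,0.01]]' >/dev/null && python3 chk.py 7.8
```

```text
t 12.45 y 0.0976 x 0.6203 F 0.38 5.63 -1.65
t 12.65 y 0.0960 x 0.6202 F 0.74 5.32 -1.86
t 12.85 y 0.0944 x 0.6201 F 0.44 5.88 -2.37
t 13.05 y 0.0928 x 0.6200 F 0.11 6.27 -1.29
t 13.25 y 0.0911 x 0.6200 F 0.68 5.68 -1.24
t 13.45 y 0.0896 x 0.6198 F 0.25 5.94 -1.11
t 13.65 y 0.0880 x 0.6198 F 1.38 6.54 -2.26
t 13.85 y 0.0864 x 0.6197 F 1.21 5.60 -0.76
t 14.05 y 0.0848 x 0.6196 F 0.44 6.03 -1.11
t 14.25 y 0.0835 x 0.6195 F 0.69 8.87 -0.33
```

Force jumped, and the arm lagged slightly. One small step should show whether it really is the buffer.

```bash

python3 -m creep '[[0,0,0,0,0.01]]' >/dev/null; python3 chk.py 20
python3 -m creep '[[-0.0003,0,0,0,0.01]]' >/dev/null; python3 chk.py 9.7 &&
python3 -m creep '[[-0.0003,0,0,0,0.01]]' >/dev/null && python3 chk.py 9.7 &&
python3 -m creep '[[0,0,0,0,0.01]]' >/dev/null && python3 chk.py 9.7
```

```text
t 14.35 y 0.0835 x 0.6195 F -0.06 8.29 -1.05
t 14.45 y 0.0834 x 0.6195 F 0.76 9.33 -1.43
t 14.55 y 0.0832 x 0.6195 F 0.91 8.81 -1.38
t 14.65 y 0.0832 x 0.6195 F 1.98 8.48 -1.57
```

```bash

python3 -m creep '[[-0.0004,0,0,0,0.01]]' >/dev/null; python3 chk.py 10 &&
python3 -m creep '[[-0.0004,0,0,0,0.01]]' >/dev/null && python3 chk.py 10 &&
python3 -m creep '[[-0.0003,0,0,0,0.01]]' >/dev/null && python3 chk.py 10 
python3 -m creep '[[0,0,0,0,0.01]]' >/dev/null && python3 chk.py 20
```

```text
t 14.75 y 0.0829 x 0.6194 F 1.26 10.13 -1.52
t 14.85 y 0.0829 x 0.6194 F 1.71 9.42 -1.59
```

About 3.5 N is on the buffer, roughly 1 mm of give used, so it is snug. Backing off straight, then lifting.

```bash

python3 -m creep '[[0.002,0,0,0,0.01],[0.005,0,0,0,0.01],[0.015,0,0,0,0.01],[0.02,0,0,0,0.01],[0.02,0,0,0,0.01],[0,0,-0.02,0,0.01],[0,0,-0.04,0,0.01],[0,0,0,5,0.01],[0,0,0,5,0.01],[0,0,0,0,0.01]]'
python3 - <<'E'
from h import *
from rig import observe
s=observe();R=s["tool_rot"];d=np.array([.42507,.24058,.1414])-s["position"];print(s["position"],d@R,"yaw",np.degrees(np.arctan2(R[1,0],R[0,0])),"goal",np.degrees(np.arctan2(.973,.230)))
E
```

```text
time_s: 15.85
position: [0.6229, 0.1439, 0.1425]
tool_rot: [[0.231, 0.973, 0.0], [0.973, -0.231, -0.0], [0.0, 0.0, -1.0]]
ft_force: [-0.3, -0.7, -2.7]
grip_width: 0.0149
gripper_force: 68.8
[0.62287778 0.14386916 0.14245721] [ 0.04844566 -0.21478819  0.00103515] yaw 76.65581171265873 goal 76.70041567464673
```

```bash

python3 -m creep '[[0.005,-0.022,0,0,0.01],[0.008,-0.035,0,0,0.01],[0.009,-0.040,0,0,0.01],[0.009,-0.040,0,0,0.01],[0.008,-0.035,0,0,0.01],[0.006,-0.028,0,0,0.01],[0.0034,-0.0148,0.001,0,0.01],[0,0,0,0,0.01],[0,0,0,0,0.01],[0,0,0,0,0.01]]' >/dev/null
cat > g.py <<'E'
from h import *
from rig import observe
s=observe();R=s["tool_rot"];d=np.array([.42507,.24058,.04145])-s["position"];print(s["position"],d@R,np.degrees(np.arctan2(R[1,0],R[0,0])),s["ft_force"],s["grip_width"])
E
python3 g.py
python3 - <<'E'
from h import *
from rig import get_image
d=get_image("scene");np.savez("scene3.npz",**d)
cv2.imwrite("pics/over.png",cv2.resize(d["pixels"][130:290,260:500],None,fx=3,fy=3,interpolation=cv2.INTER_CUBIC)[:,:,::-1])
E
```

```text
[0.42634427 0.23932453 0.14125964] [ 0.00091172 -0.0015913   0.09980882] 76.65019064447642 [-0.42265512 -0.43556631 -1.92897484] 0.014824055496557319
```

View pics/over.png

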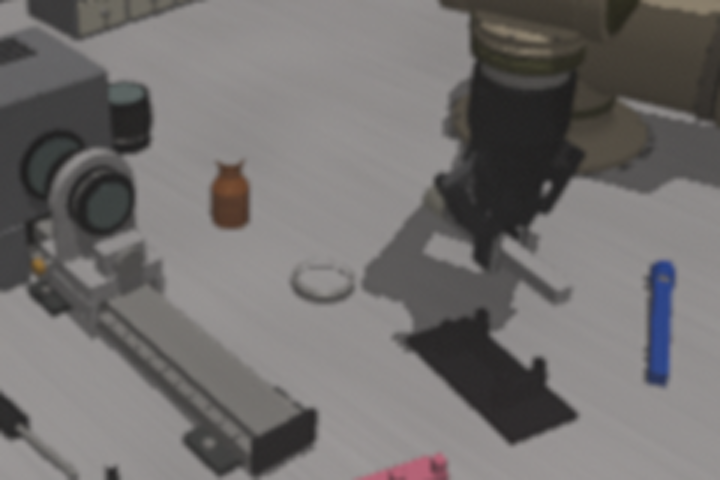

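The crop shows the bar still level in the grip, at about crop (500,260), over the empty black cradle at (490,375), with the carriage far along at (95,220). Correct the residual, then lower.

```bash

python3 -m creep '[[0.0009,-0.0016,0.02,0,0.01],[0,0,0.03,0,0.01],[0,0,0.02,0,0.01],[0,0,0.01,0,0.01],[0,0,0,0,0.01],[0,0,0,0,0.01]]' >/dev/null; python3 g.py
```

```text
[0.4245321  0.24087122 0.0619012 ] [-0.00016946  0.00057126  0.02045166] 76.65681425231008 [-0.30154794 -0.8895558  -0.93849079] 0.014944853953794832
```

```bash

python3 -m creep '[[-0.0002,0.0006,0.006,0,0.01],[0,0,0.006,0,0.01],[0,0,0.004,0,0.01],[0,0,0.002,0,0.01],[0,0,0,0,0.01]]' >/dev/null; python3 g.py
python3 -m creep '[[0,0,0.001,0,0.01],[0,0,0.001,0,0.01],[0,0,0,0,0.01]]' >/dev/null; python3 g.py
```

```text
[0.42424601 0.24053338 0.04307479] [0.00023567 0.00079178 0.00162439] 76.67515343520044 [-0.19097936  0.43227349 -0.82919566] 0.014859117678270745
[0.42442825 0.24060115 0.04148518] [1.27320611e-04 6.29332613e-04 3.54171198e-05] 76.67518109865198 [-0.67151097  0.7601376   0.70237641] 0.01443553319059851
```

```bash

python3 -m creep '[[0,0.0006,0.0004,0,0.01],[0,0,0,0,0.01],[0,0,0,0,0.018],[0,0,0,0,0.022],[0,0,0,0,0.03],[0,0,0,0,0.045],[0,0,0,0,0.06],[0,0,0,0,0.06]]'; python3 g.py
python3 -m creep '[[0,0,-0.01,0,0.06],[0,0,-0.02,0,0.06],[0,0,-0.04,0,0.06],[0,0,-0.04,0,0.06],[0,0,-0.04,0,0.06],[0,0,-0.04,0,0.06],[0,0,0,0,0.06]]' | head -2
python3 - <<'E'
from h import *
from rig import get_image
d=get_image("scene");np.savez("scene4.npz",**d)
cv2.imwrite("pics/end.png",cv2.resize(d["pixels"][150:290,260:500],None,fx=3,fy=3,interpolation=cv2.INTER_CUBIC)[:,:,::-1])
c=load("scene0.npz")
for e in(c,d):
    g=e["pixels"].astype(int);m=np.zeros((400,640),bool);m[215:280,385:460]=1
    b=m&(g.min(-1)>100)&(cloud(e)[...,2]>.03);v,u=np.nonzero(b)
    Q=np.array([onz(e,i,j,.045)[:2] for i,j in zip(u,v)]);w=np.array([-.233,-.972]);p=Q@w;o=Q@np.array([.972,-.233])
    f=np.polyfit(p,o,1);print(len(p),p.min(),p.max(),"lat %.4f slope %.2f deg z %.4f"%(np.polyval(f,-.32),np.degrees(np.arctan(f[0])),np.nanmedian(cloud(e)[b][:,2])))
E
```

```text
time_s: 19.1
position: [0.425, 0.2404, 0.0409]
tool_rot: [[0.231, 0.973, 0.0], [0.973, -0.231, -0.0], [0.0, 0.0, -1.0]]
ft_force: [-0.2, 0.4, -0.7]
grip_width: 0.0602
gripper_force: 0.0
[0.42496394 0.24040041 0.0409099 ] [ 1.99202221e-04  6.18078320e-05 -5.40102138e-04] 76.67003079198346 [-0.22425941  0.42437181 -0.6649693 ] 0.06024443124550902
time_s: 19.8
position: [0.4264, 0.2409, 0.2366]
288 -0.41188677985459565 -0.24162168423805644 lat 0.3557 slope 1.48 deg z 0.0462
220 -0.41188677985459565 -0.26909124191988326 lat 0.3556 slope -0.02 deg z 0.0462
```

View pics/end.png

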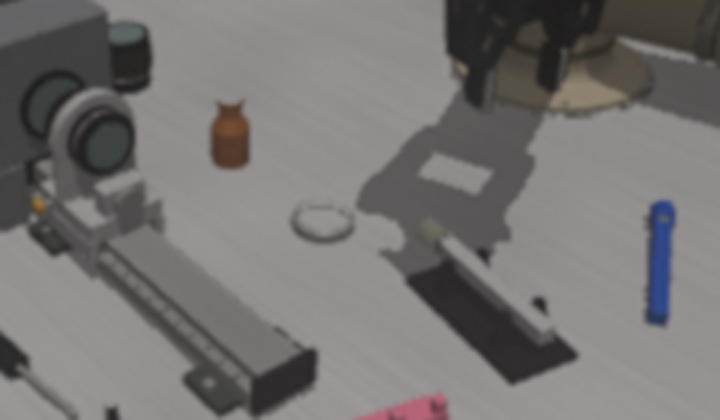

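The final crop shows the bar back level in its cradle (crop (495,285), nose at (430,230) in shadow). Its butt and lateral position match the start, and the carriage is at (95,190). Handing in.

```bash
python3 -c "from rig import close_job; print(close_job())"
```

```text
the job is handed in; nothing more can be done
None
```

The lens carriage is snug on the sprung stop with about 3.5 N on the buffer, the bar is back in its cradle as it lay, and the job was handed in at about 20 s.

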